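# Fish the ruler out of the half-covered box

## Robot

A 7-joint arm with a two-finger parallel gripper is mounted at the origin on a cart in front of the work surface, level with it; the furniture and walls round the work are solid. World frame = base frame: x ahead of the robot, y to its left, z up, the work surface at z = 0. Lengths are in mm, angles in rad, forces in N, time in s.
With the tool pointing down it reaches from about 400 to 875 mm from the base axis. Payload 6.5 kg.
Tool frame: the origin (TCP) lies midway between the tips of the shut fingers; the grasp point (between the pads) lies 19 mm behind it (robot.grip_depth is the distance from the TCP to the grasp point, in mm); z points along the fingers, y is the line along which they close (so a half turn about z gives the same grasp; the last joint's range is limited). The gripper opens to 85 mm and grips with 20 to 120 N. Pads are 22 mm wide; open, the fingers measure 114 mm over their backs; the gripper's body (76 mm by 85 mm) begins 54 mm behind the grasp point. The pads swing forward as they close: fully open they stand 13 mm farther back than shut.
Start: joints at [-1.351, 0.536, -0.004, 1.538, 0.003, 1.067, -0.071], TCP at [183.247, 623.627, 231.29] pointing down, gripper open.
Joint ranges: [-2.7, 2.7], [-0.37, 2.16], [-1.27, 1.26], [0.24, 2.4], [-1.31, 4.45], [0.19, 1.91], [-2.76, 2.76]. Speed limits (rad/s): [2.39, 2.39, 3.14, 3.14, 3.14, 3.14, 3.14].

## Interface

Orientations are given as a unit quaternion [w, x, y, z].
In Python, from bench import sensors, vision, robot gives the robot as it stands.
- The arm moves only by the tool arm_command, never from a script. Its argument "rows" is one flat list of numbers, 5 for each row, row after row: the gripper command: -1 is shut, 1 is fully open, values between are in proportion, then the shift along the tool's x, y, z in cm, then the turn about the tool's z in rad. In form: [claw, x, y, z, twist, claw, x, y, z, twist, ...]. A call has 1 to 10 rows; each row is the pose to reach, as a shift and turn from the pose commanded when the call began, along the tool's axes at that moment; what a row does not reach only later rows make up. A row lasts 1/10 s, in which the tool goes at most 50 mm and 8.59 degrees, less where a joint would pass 70% of its speed; a pose out of reach is approached as far as the arm can. A call with a gripper value outside its range is refused whole. The fingers move at their own pace and stop on an object; "force" is the grip in N (left out, the last holds). Time passes only in rows, so rows that repeat a pose let the fingers close. It gives the time, the measured TCP pose, the force, the opening and the grip force at its end, in the units of the state.
- sensors.state(): the state, without advancing time (a new reading comes with each control period).
- vision.camera(name): name is "scene" or "top" or "wrist"; returns a dict with "color" (400x640x3 uint8, blue, green, red), "camera_matrix" (3x3 intrinsics, pixels), "rvec" (rotation vector, rad) and "tvec" (3), from world to camera coordinates, as OpenCV has them; the wrist camera has in their place "hand_eye" (4x4, takes a point from camera to tool coordinates, whose origin is the TCP and whose axes are the flange's). Camera axes: x right, y down, z forward; pixel columns grow to the right and rows downward; lengths in mm; the calibration is good to about 2 mm. A picture is of the moment at which its call begins: read the wrist's pose just before it. There is no depth.
- robot.close_job(): hands the job in; it is judged then, once.
The state is a dict: "time_s": time; "joints": joint angles; "qd": joint speeds; "joint_torque": joint torques, N m; "ee_pos": TCP position; "tool_rot": TCP orientation; "wrist_force": force on the tool from outside, world axes, zero at the start; "wrist_torque": the same for the moment, N m; "finger_gap": finger opening in mm; "grip_force": force on a finger pad.
Only numpy, scipy, OpenCV 4.12 (cv2) and the standard library are available. Lean on these libraries where they do the work, as an engineer would, in place of code of your own. Each camera call takes 0.05 s, during which the arm holds its last target. There are 200 camera calls.

## Task

The hinged cover flap of the wooden ruler box has sprung up: first press it down level, flush with the box's rim. Then take the ruler by its raised grip bar and, front end first, draw it out slantwise through the opening, leaving the flap shut and the other things where they are. Finish still gripping the ruler, held still above the box with all of it at least 5 cm higher than the rim; do not put it down or let go.

Things in the scene. Friction and masses are not known exactly. Their poses are not given: they have to be found in the camera images.
- box: Light wooden box fixed to the desk, 280 (its x) x 172 (y) x 52 mm high; walls 8 thick, inner floor 6 above the desk, inside 264 x 156. Origin at the centre of its underside; +x runs along the length, away from the robot (within 20 degrees). The flap covers the near 116 mm of the inside; the ruler's tail end lies beneath it.
- flap (a joint): Angle (rad) of the flap, a darker wooden board 116 x 154 x 6 mm hinged along the near wall's inside (box x -132 mm, 46 above the desk), free edge toward the box's centre. 0 = level, top flush with the rim; positive = free edge up (to 0.35); starts 0.14 to 0.28. It stays where left: about 3 N down near the free edge moves it, and a 3 N knock from below lifts it again.
- flap_press (a point): The place to press: on the flap's top face, midway across, 25 mm from its free edge. Moves with the flap.
- ruler_grip (a point): Centre of the raised grey grip bar on the ruler: grasp here, across it. Bar 80 long (ruler x), 12 wide (y), its foot 4 and top 26 above the ruler's underside. This point is 15 above the underside, 40 from the ruler's middle toward the front end. +x points along the ruler to its front end (away from the robot), z up. 52 mm or more is free on either side of it.
- ruler_front_end (a point): Middle of the ruler's front end (in the opening, 80 mm ahead of the grip bar's centre), 2 above the underside.
- ruler_tail_end (a point): Middle of the ruler's tail end (at the start hidden under the flap, 160 mm behind the grip bar's centre), 2 above the underside.
- marker: Highlighter, 116 x 22 x 17 mm, loose on the box floor beside the ruler on its right (box -y) side; origin at the centre of its underside. Stays in the box.
- eraser1: Eraser, 19 x 40 x 13 mm, loose on the desk left of the box; origin under its centre. Not to be moved.
- mouse1: Black computer mouse, 108 x 59 x 38 mm, loose on the desk right of the box; origin under its centre. Not to be moved.
- tape: Roll of tape lying flat, 96 across, 48 high, loose on the desk beyond the box to the left; origin under its centre. Not to be moved.
- ruler: Flat metal ruler, 240 x 32 x 4 mm, 40 to 85 g, with a grey grip bar on its front half; lies flat on the box floor along the box. Origin at the middle of its underside, x along it toward the front end.
- box_opening (a point): Centre of the opening, at rim height (52 above the desk), 58 mm from the box's centre toward its far end. The opening is 148 long (box x from -16 to +132 mm) x 156 wide: shorter, even corner to corner, than the ruler. The ruler comes out only slanting over the far wall.
Not all that is in view belongs to the job. There is more than one size of the ruler; the job needs the larger.

How it is judged:
By the outcome, as a careful person would: the job done as asked, in the order asked, and still so for the second after the job is handed in, while the arm keeps its last pose, push and grip.
It also fails if it takes over 45 s, if anything falls off the work surface, if the arm or the gripper's body presses on something with over 40 N, if the wrist force passes 120 N, or if a joint passes its speed limit or range.

## Working session

There is one attempt and no reset: what is moved stays moved. The work goes in short steps, Python scripts to look and compute and a tool call to move; the robot and the scene stay as the last step left them, time stands still between calls to the robot, and variables do not carry over. Pictures are saved under pics/ and viewed, at most 11 in all, crops included, and the job is handed in when it is done.

Besides the shell and the picture viewer there is one more tool, called after "Request:" by a JSON object that holds its "name" and its "arguments". arm_command: Moves the arm, as the interface text tells. Its arguments: {"type":"object","properties":{"rows":{"type":"array","items":{"type":"number"}},"force":{"type":"number"}},"required":["rows"]}

```bash
mkdir -p pics
cat > h.py <<'E'
from bench import sensors, vision, robot
import numpy as np, cv2
from scipy.spatial.transform import Rotation as R
def grab(n,f):
    c=vision.camera(n); cv2.imwrite('pics/'+f,c['color']); np.save('pics/'+n+'.npy',{k:v for k,v in c.items()},allow_pickle=True); return c
def load(n): return np.load('pics/'+n+'.npy',allow_pickle=True).item()
def back(c,uv,z):
    K=np.array(c['camera_matrix']);Rm=cv2.Rodrigues(np.array(c['rvec'],float))[0];t=np.array(c['tvec'],float).ravel()
    d=Rm.T@np.linalg.inv(K)@np.array([uv[0],uv[1],1.]);o=-Rm.T@t
    return o+d*(z-o[2])/d[2]
def proj(c,P): return cv2.projectPoints(np.array(P,float).reshape(-1,3),np.array(c['rvec'],float),np.array(c['tvec'],float),np.array(c['camera_matrix'],float),None)[0].reshape(-1,2)
E
python3 - <<'E'
from h import *
s=sensors.state(); print(s['ee_pos'],s['tool_rot'],s['time_s'])
a=grab('top','top0.png');b=grab('scene','scene0.png')
for c in(a,b): print(c['camera_matrix'],c['rvec'],c['tvec'])
cv2.imwrite('pics/top0b.png',cv2.resize(a['color'],(800,500)))
E
```

```text
[183.04713509 623.03545882 230.40378732] [-7.24406997e-05  1.42340923e-01  9.89817299e-01 -8.77782223e-04] 0.0
[[398.45291411   0.         322.27386654]
 [  0.         398.45291411 204.85404673]
 [  0.           0.           1.        ]] [ 2.11440901 -2.11212996  0.18467611] [ -10.61317191  511.76477508 1135.27817809]
[[507.35806858   0.         313.54010555]
 [  0.         507.35806858 201.64939454]
 [  0.           0.           1.        ]] [ 1.42412126 -2.1657387   0.88830042] [ 187.60626341  348.85239367 1539.14925307]
```

View pics/top0b.png

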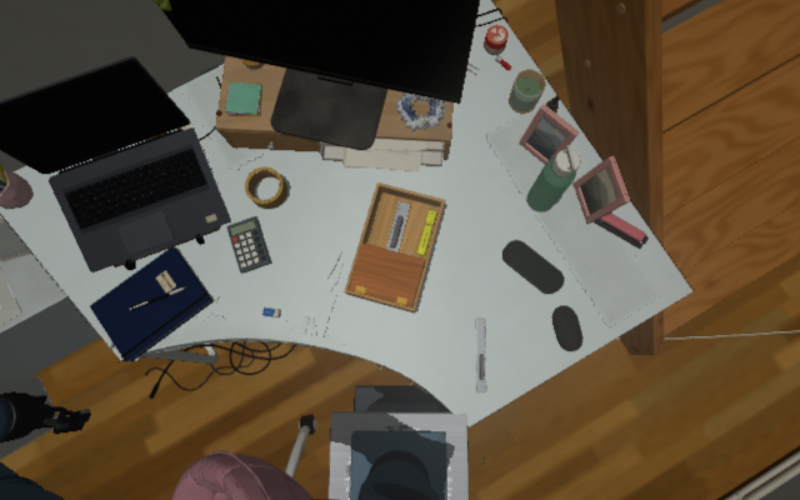

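View pics/scene0.png

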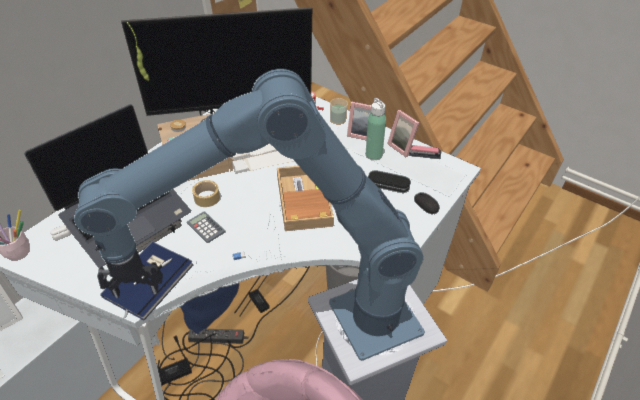

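The top view shows the box around (397,247) of the 800-wide picture, with the flap on the near side, the ruler with its grip bar at about (398,225) and the yellow marker at (427,232). The decoy ruler is on the desk at (481,355). Next I'll enlarge the box.

Run:
```python
from h import *
a=load('top');b=load('scene')
print(proj(a,[[183,623,230],[0,0,0],[600,0,0]]),proj(b,[[183,623,230],[0,0,0],[600,0,0]]))
t=cv2.resize(a['color'][140:255,268:364],None,fx=5,fy=5,interpolation=cv2.INTER_CUBIC)
u=cv2.resize(b['color'][160:235,270:340],None,fx=4,fy=4,interpolation=cv2.INTER_CUBIC)
o=np.zeros((575,770,3),np.uint8);o[:575,:480]=t;o[:300,485:765]=u;cv2.imwrite('pics/crop0.png',o)
```

```text
[[ 56.52240091 325.32119098]
 [318.5489211  384.47008261]
 [319.40536096 180.20538128]] [[138.04506689 295.32326613]
 [375.38176987 316.64349035]
 [299.423793   188.82808226]]
```

View pics/crop0.png

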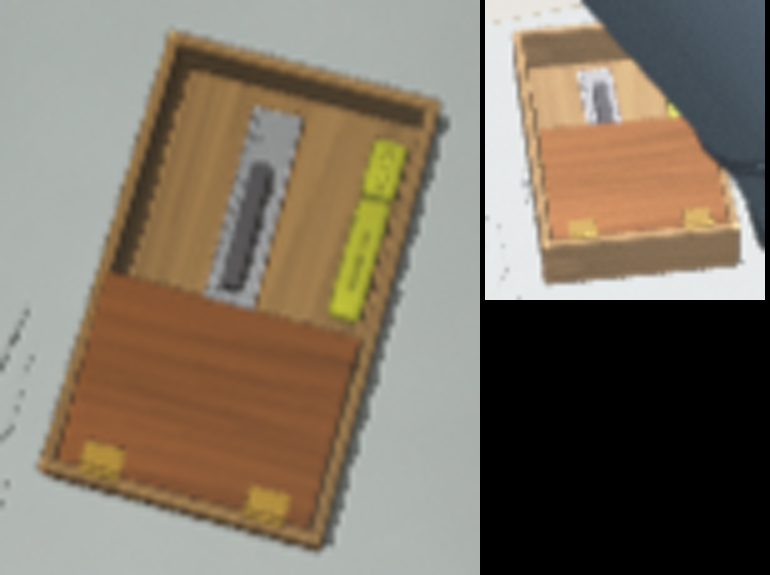

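```bash
cat > m.py <<'E'
from h import *
from scipy.optimize import least_squares
a=load('top')
q=lambda l: np.array(l)/5.+[268-.4,140-.4]
C=q([[172,33],[440,102],[320,548],[42,468]])
L=np.array([[140,86],[140,-86],[-140,-86],[-140,86]])
def W(p,l,z):
    c,s=np.cos(p[2]),np.sin(p[2]);l=np.atleast_2d(l);return np.c_[p[0]+c*l[:,0]-s*l[:,1],p[1]+s*l[:,0]+c*l[:,1],np.full(len(l),z) if np.isscalar(z) else z]
r=least_squares(lambda p:(proj(a,W(p,L,52))-C).ravel(),[600,0,0]);p=r.x
if __name__=='__main__':
    print('box',p,r.fun.round(1))
    F=q([[110,275],[360,340]])
    f=lambda t:(proj(a,W(p,[[-132+116*np.cos(t)-6*np.sin(t)*0,77],[-132+116*np.cos(t),-77]],46+116*np.sin(t)+6*np.cos(t)))-F).ravel()
    r=least_squares(lambda v:f(v[0]),[.2]);print('flap',r.x,r.fun)
    g=q([[263,165],[232,288],[277,110]])
    B=[back(a,g[0],32),back(a,g[1],32),back(a,g[2],10)];print(B)
    d=B[0]-B[1];print('len',np.hypot(*d[:2]),'yaw',np.arctan2(d[1],d[0]),'mid',(B[0]+B[1])/2, 'front-mid',np.linalg.norm((B[2]-(B[0]+B[1])/2)[:2]))
    e=(B[2]-(B[0]+B[1])/2); print('yaw2',np.arctan2(e[1],e[0]))
    for n,l in(('press',[-132+91,0]),('open',[58,0]),('far',[140,0])): print(n,W(p,l,52))
    c,s=np.cos(p[2]),np.sin(p[2]);print('bar in box',np.array([[c,s],[-s,c]])@((B[0]+B[1])/2-[p[0],p[1],0])[:2])
E
python3 m.py
```

```text
box [ 5.37590072e+02  7.35505971e+00 -2.67577451e-01] [-0.3 -0.5  0.7 -0.1  0.4  0.1 -0.7  0.5]
flap [0.03484403] [ 0.40878911 -0.30347781  0.46323547  0.13598812]
[array([615.74255523,  -3.13793917,  32.        ]), array([538.69525766,  15.35654315,  32.        ]), array([657.58270156, -11.28791956,  10.        ])]
len 79.2359258082983 yaw -0.23558340326977625 mid [577.21890645   6.10930199  32.        ] front-mid 82.22531776434982
yaw2 -0.2131911372100024
press [[498.04908809  18.19529054  52.        ]]
open [[593.52609762  -7.97990097  52.        ]]
far [[672.60806512 -29.66036262  52.        ]]
bar in box [38.54798553  9.27627387]
```

```bash
cat > t.py <<'E'
import sys
from h import *
# target world xyz, desired ruler yaw -> shift cm along tool axes, twist
x=np.array(list(map(float,sys.argv[1:4]))); s=sensors.state(); q=s['tool_rot'];M=R.from_quat([q[1],q[2],q[3],q[0]]).as_matrix()
print('pos',s['ee_pos'].round(1),'cm',(M.T@(x-s['ee_pos'])/10).round(2),'z',M[:,2].round(3))
if len(sys.argv)>4:
    yaw=float(sys.argv[4]);t=yaw+np.pi/2-np.arctan2(M[1,1],M[0,1]);t=(t+np.pi/2)%np.pi-np.pi/2;print('twist',-t)
print('t',s['time_s'],'F',s['wrist_force'].round(1),'gap',s['finger_gap'],'grip',s['grip_force'])
E
python3 t.py 495 18 200 -0.25
```

```text
pos [183.1 623.1 230.5] cm [-46.98 -49.26   3.13] z [-0.    -0.002 -1.   ]
twist -0.035713209215195496
t 0.1 F [-0.5 -0.7 -0.8] gap 85.55937035818077 grip 0.0
```

Request:
{"name": "arm_command", "arguments": {"rows": [-1, -3, -3.1, 0.2, 0, -1, -6.5, -6.7, 0.4, 0, -1, -10, -10.4, 0.6, 0, -1, -13.4, -14, 0.9, 0, -1, -16.8, -17.6, 1.1, 0, -1, -20.2, -21.2, 1.4, 0, -1, -23.6, -24.8, 1.6, 0, -1, -27, -28.4, 1.8, -0.01, -1, -30.4, -31.9, 2, -0.02, -1, -33.8, -35.5, 2.2, -0.036]}}

```text
time_s: 1.1
ee_pos: [407.9, 185.9, 209.2]
tool_rot: [0.0, 0.124, 0.992, 0.0]
wrist_force: [0.9, 0.6, 0.6]
finger_gap: -0.1
grip_force: 0.0
```

Request:
{"name": "arm_command", "arguments": {"rows": [-1, -3.3, -3.4, 0.2, 0, -1, -6.6, -6.9, 0.4, 0, -1, -9.5, -9.9, 0.6, 0, -1, -11.7, -12.3, 0.8, 0, -1, -12.8, -13.4, 0.9, 0, -1, -13.2, -13.8, 0.9, 0, -1, -13.2, -13.8, 0.9, 0]}}

```text
time_s: 1.8
ee_pos: [501.1, 21.2, 200.1]
tool_rot: [-0.0, 0.125, 0.992, -0.0]
wrist_force: [0.3, 0.6, 0.0]
finger_gap: -0.2
grip_force: 0.0
```

```bash
python3 t.py 498 18.2 80 -0.25
python3 - <<'E'
from h import *
s=sensors.state();c=vision.camera('wrist');print(c['hand_eye'],c['camera_matrix'])
np.save('pics/wrist.npy',dict(c,ee=s['ee_pos'],q=s['tool_rot']),allow_pickle=True);cv2.imwrite('pics/w0.png',c['color'])
E
```

```text
pos [501.1  21.2 200.1] cm [ 0.22 -0.36 12.01] z [-0. -0. -1.]
twist -0.0006726198841287001
t 1.8 F [0.3 0.6 0. ] gap -0.24810479576428116 grip 0.0
[[ 2.07884443e-04 -9.51570508e-01 -3.07430521e-01  7.77496733e+01]
 [ 9.99999977e-01  1.84485436e-04  1.05173484e-04  7.74190450e-02]
 [-4.33635320e-05 -3.07430535e-01  9.51570525e-01 -1.43232456e+02]
 [ 0.00000000e+00  0.00000000e+00  0.00000000e+00  1.00000000e+00]] [[300.12151194   0.         320.69435562]
 [  0.         300.12151194 194.70215477]
 [  0.           0.           1.        ]]
```

View pics/w0.png

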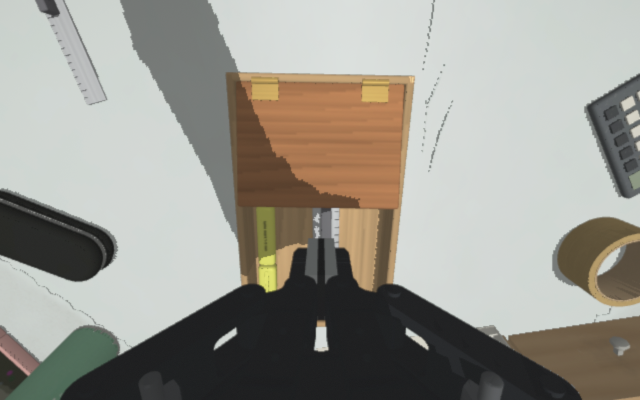

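The wrist view shows the raised flap with its free edge at row 208 and the box aligned with the tool. The marker is at (265,240) and the ruler at (328,220). I'll press the flap now.

Request:
{"name": "arm_command", "arguments": {"rows": [-1, 0.1, -0.2, 3, 0, -1, 0.2, -0.35, 7, 0, -1, 0.2, -0.35, 10, 0, -1, 0.2, -0.35, 11.2, 0, -1, 0.2, -0.35, 12, 0, -1, 0.2, -0.35, 12.6, 0, -1, 0.2, -0.35, 13.2, 0, -1, 0.2, -0.35, 13.7, 0, -1, 0.2, -0.35, 14.1, 0, -1, 0.2, -0.35, 14.4, 0]}}

```text
time_s: 2.85
ee_pos: [499.2, 18.5, 56.6]
tool_rot: [0.001, 0.125, 0.992, 0.0]
wrist_force: [1.9, 0.5, 1.8]
finger_gap: -0.5
grip_force: 1.1
```

Request:
{"name": "arm_command", "arguments": {"rows": [-1, 0, 0, 0.1, 0, -1, 0, 0, 0.2, 0, -1, 0, 0, 0.3, 0, -1, 0, 0, 0.3, 0]}}

```text
time_s: 3.25
ee_pos: [498.4, 18.5, 53.3]
tool_rot: [-0.0, 0.125, 0.992, -0.0]
wrist_force: [0.4, -0.3, 1.9]
finger_gap: 0.2
grip_force: 0.8
```

Request:
{"name": "arm_command", "arguments": {"rows": [-1, 0, 0, 0.1, 0, -1, 0, 0, 0.15, 0, -1, 0, 0, 0.2, 0, -1, 0, 0, 0.2, 0]}}

```text
time_s: 3.65
ee_pos: [498.5, 18.5, 51.9]
tool_rot: [0.0, 0.125, 0.992, 0.0]
wrist_force: [-0.5, 1.1, 11.0]
finger_gap: -0.0
grip_force: 5.3
```

Request:
{"name": "arm_command", "arguments": {"rows": [-1, 0, 0, 0.05, 0, -1, 0, 0, 0.05, 0, -1, 0, 0, -1, 0, -1, 0, 0, -4, 0, -1, 0, 0, -8, 0, -1, -5, 0, -12, 0, -1, -8, 0.5, -14, 0, -0.2, -9, 1.2, -15, 0, -0.2, -9, 1.2, -15, 0, -0.2, -9, 1.2, -15, 0]}}

```text
time_s: 4.65
ee_pos: [586.8, 8.0, 200.1]
tool_rot: [-0.002, 0.124, 0.992, -0.0]
wrist_force: [0.0, -1.1, -0.6]
finger_gap: 34.1
grip_force: 0.0
```

```bash
python3 t.py 600 0 120 -0.24
python3 - <<'E'
from h import *
s=sensors.state();c=vision.camera('wrist')
np.save('pics/wrist.npy',dict(c,ee=s['ee_pos'],q=s['tool_rot']),allow_pickle=True);cv2.imwrite('pics/w1.png',c['color'])
E
```

```text
pos [586.8   8.  200.1] cm [-1.51 -0.44  8.01] z [-0.003 -0.    -1.   ]
twist -0.009427500422874546
t 4.65 F [ 0.  -1.1 -0.6] gap 34.11555139699268 grip 0.0
```

View pics/w1.png

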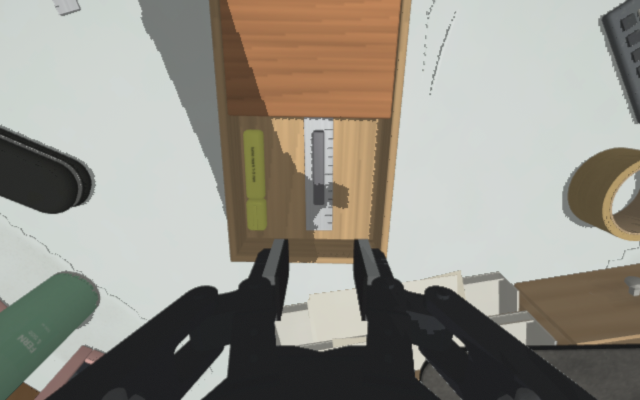

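The flap is now flush. The bar runs from (318,131) to (319,205), and the ruler's front end is at about (319,230). I'll work out its position.

Run:
```python
from h import *
c=load('wrist');q=c['q'];M=R.from_quat([q[1],q[2],q[3],q[0]]).as_matrix();H=c['hand_eye'];K=c['camera_matrix']
def b(u,v,z):
    d=M@H[:3,:3]@np.linalg.inv(K)@[u,v,1];o=M@H[:3,3]+c['ee'];return o+d*(z-o[2])/d[2]
A,B,F=b(318,130,32),b(319,205,32),b(319,231,10)
for n,z in(('barnear',A),('barfar',B),('front',F),('mid',(A+B)/2)): print(n,z.round(1))
d=B-A;print(np.hypot(*d[:2]),np.arctan2(d[1],d[0]))
print('rim far',b(232,262,52),b(384,263,52))
print('sidebar',b(313,168,32)-b(325,168,32))
```

```text
barnear [540.6  16.9  32. ]
barfar [619.4  -2.3  32. ]
front [659.5 -12.7  10. ]
mid [580.    7.3  32. ]
81.18588779560625 -0.23837803281926684
rim far [ 653.40473149 -109.57453748   52.        ] [695.74715202  52.08380356  52.        ]
sidebar [ -3.13458334 -12.32582256   0.        ]
```

Request:
{"name": "arm_command", "arguments": {"rows": [-0.2, -0.9, -0.15, 3, -0.01, -0.2, -1.8, -0.3, 7, -0.01, -0.2, -1.8, -0.3, 11, -0.01, -0.2, -1.8, -0.3, 14, -0.01, -0.2, -1.8, -0.3, 16, -0.01, -0.2, -1.8, -0.3, 17, -0.01, -0.2, -1.8, -0.3, 17.5, -0.01, -0.5, -1.8, -0.3, 17.7, -0.01, -0.6, -1.8, -0.3, 17.7, -0.01, -0.66, -1.8, -0.3, 17.7, -0.01], "force": 20}}

```text
time_s: 5.7
ee_pos: [606.0, 0.6, 25.3]
tool_rot: [0.001, 0.12, 0.993, 0.0]
wrist_force: [-0.6, 0.2, 0.6]
finger_gap: 14.6
grip_force: 0.0
```

Request:
{"name": "arm_command", "arguments": {"rows": [-0.68, 0, 0, 0, 0, -0.69, 0, 0, 0, 0, -0.69, 0, 0, 0, 0]}}

```text
time_s: 6.0
ee_pos: [605.5, 0.6, 24.6]
tool_rot: [0.0, 0.12, 0.993, 0.0]
wrist_force: [0.2, 0.2, -0.7]
finger_gap: 13.2
grip_force: 0.0
```

Request:
{"name": "arm_command", "arguments": {"rows": [-0.7, 0, 0, 0.1, 0, -0.705, 0, 0, 0.1, 0, -0.71, 0, 0, 0.1, 0, -0.715, 0, 0, 0.1, 0, -0.715, 0, 0, 0.1, 0]}}

```text
time_s: 6.5
ee_pos: [605.3, 0.6, 23.3]
tool_rot: [-0.0, 0.12, 0.993, 0.0]
wrist_force: [-0.6, 0.1, -0.4]
finger_gap: 12.4
grip_force: 0.0
```

Request:
{"name": "arm_command", "arguments": {"rows": [-0.72, 0, 0, 0, 0, -0.725, 0, 0, 0, 0, -0.73, 0, 0, 0, 0, -0.73, 0, 0, 0, 0]}}

```text
time_s: 6.9
ee_pos: [605.4, 0.6, 23.3]
tool_rot: [0.0, 0.12, 0.993, 0.0]
wrist_force: [-0.1, 0.7, 0.1]
finger_gap: 11.7
grip_force: 8.5
```

Request:
{"name": "arm_command", "arguments": {"rows": [-0.724, 0, 0, 0, 0, -0.724, 0, 0, 0, 0, -0.724, 0, 0, 0, 0]}}

```text
time_s: 7.2
ee_pos: [605.3, 0.6, 23.3]
tool_rot: [0.0, 0.12, 0.993, 0.0]
wrist_force: [0.3, 0.1, -0.1]
finger_gap: 11.5
grip_force: 5.6
```

Request:
{"name": "arm_command", "arguments": {"rows": [-0.724, 0, 0, -0.3, 0, -0.724, 0, 0, -0.7, 0, -0.724, 0, 0, -1.1, 0, -0.724, 0, 0, -1.5, 0, -0.724, 0, 0, -1.8, 0, -0.724, 0, 0, -2, 0, -0.724, 0, 0, -2, 0]}}

```text
time_s: 7.9
ee_pos: [605.6, 0.5, 43.7]
tool_rot: [0.0, 0.12, 0.993, 0.0]
wrist_force: [0.7, 0.0, -0.7]
finger_gap: 11.6
grip_force: 5.5
```

Run:
```python
from h import *
s=sensors.state();c=vision.camera('wrist');a=grab('top','t2.png');b=grab('scene','s2.png')
w=cv2.resize(c['color'][60:320,180:440],(520,520));o=np.zeros((520,800,3),np.uint8);o[:,:520]=w
o[:260,520:]=cv2.resize(b['color'][160:225,270:340],(280,260),interpolation=cv2.INTER_CUBIC)
o[260:,520:]=cv2.resize(a['color'][145:210,290:360],(280,260),interpolation=cv2.INTER_CUBIC)
cv2.imwrite('pics/c2.png',o)
```

```text
(no output)
```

View pics/c2.png

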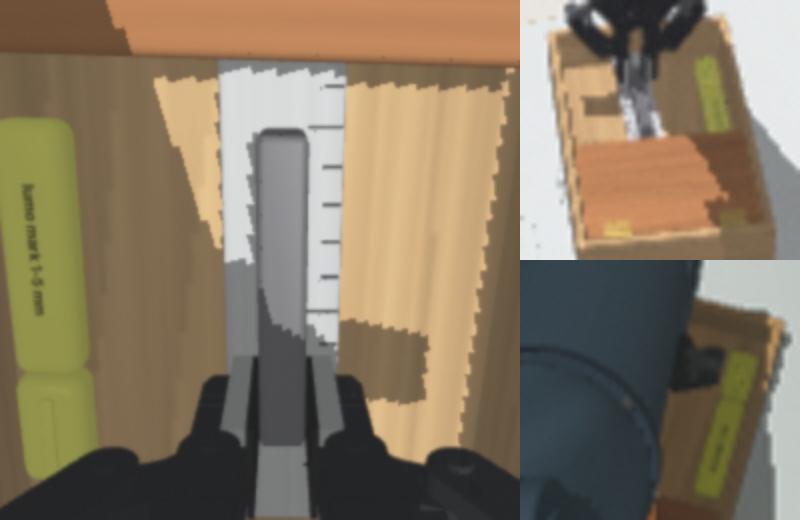

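```bash
cat > tilt.py <<'E'
from h import *
s=sensors.state();c=vision.camera('wrist') if 0 else None
H=load('wrist')['hand_eye'];K=load('wrist')['camera_matrix'];q=s['tool_rot'];M=R.from_quat([q[1],q[2],q[3],q[0]]).as_matrix()
def pt(u1,u2,v,w):
    D=K[0,0]*w/(u2-u1);return M@(H[:3,:3]@(np.linalg.inv(K)@[(u1+u2)/2,v,1]*D)+H[:3,3])+s['ee_pos']
E
python3 - <<'E'
from tilt import *
g=lambda x,y:(180+x/2,60+y/2)
for n,(x1,x2,y,w) in dict(rn=(218.5,345.5,75,32),rm=(223.5,341,240,32),rf=(227,338,340,32),bn=(257,307.5,140,12),bf=(257.5,305.5,440,12)).items():
    print(n,pt(g(x1,y)[0],g(x2,y)[0],g(x1,y)[1],w).round(1))
E
```

```text
rn [529.6  19.3  27.5]
rm [571.2   9.2  28.4]
rf [600.3   2.2  28. ]
bn [543.9  15.8  41.3]
bf [614.   -1.5  56.7]
```

Run:
```python
from tilt import *
def pj(P):
    p=H[:3,:3].T@(M.T@(np.array(P)-s['ee_pos'])-H[:3,3]);p=K@p/p[2];return p[:2]
e=np.array([np.cos(.238),-np.sin(.238),0]);n=np.array([np.sin(.238),np.cos(.238),0])
for th in(0,.055,.11):
    T=np.array([578.6,6.7,0])-120*e*1.0-40*e; T[2]=6   # tail
    lift=20.4 if th==0 else None
    ex=np.cos(th)*e+np.array([0,0,np.sin(th)]);ez=-np.sin(th)*e+np.array([0,0,np.cos(th)])
    G=np.array([605.4,.6,26+20.4])      # bar material point gripped: 20 above underside, 187 from tail
    L=lambda x,y,z:G+(x-187)*ex+y*n+(z-20)*ez
    for nm,a in(('barnear top',(120,0,26)),('rulerL75',(103,16,4)),('rulerR75',(103,-16,4)),('w@x160',None)):
        if a: u=pj(L(*a));print(th,nm,((u-[180,60])*2).round(1))
    f=lambda x:((pj(L(x,16,4))-[180,60])*2,(pj(L(x,-16,4))-[180,60])*2)
    for x in(100,115,140,170): a,b=f(x);print('   x',x,'row',a[1].round(),'w',(a[0]-b[0]).round(1))
```

```text
0 barnear top [280.9 128. ]
0 rulerL75 [346.4  49.2]
0 rulerR75 [215.4  49.4]
   x 100 row 36.0 w 131.8
   x 115 row 100.0 w 127.8
   x 140 row 199.0 w 121.6
   x 170 row 305.0 w 114.9
0.055 barnear top [280.9 125.6]
0.055 rulerL75 [344.4  54.2]
0.055 rulerR75 [217.4  54.4]
   x 100 row 42.0 w 127.6
   x 115 row 104.0 w 124.4
   x 140 row 200.0 w 119.5
   x 170 row 307.0 w 114.1
0.11 barnear top [280.9 124.2]
0.11 rulerL75 [342.5  59.9]
0.11 rulerR75 [219.4  60.1]
   x 100 row 48.0 w 123.6
   x 115 row 108.0 w 121.3
   x 140 row 203.0 w 117.5
   x 170 row 309.0 w 113.4
```

The grip bar's near end at crop row 128 and the ruler's edge widths say the ruler is still level, so there was no pivot. I'll ease the grip gradually so the tail drops.

Request:
{"name": "arm_command", "arguments": {"rows": [-0.721, 0, 0, 0, 0, -0.719, 0, 0, 0, 0, -0.717, 0, 0, 0, 0, -0.717, 0, 0, 0, 0]}}

```text
time_s: 8.45
ee_pos: [605.4, 0.5, 43.3]
tool_rot: [0.0, 0.12, 0.993, -0.0]
wrist_force: [0.1, -0.1, -0.1]
finger_gap: 12.5
grip_force: 0.0
```

```bash
cat > fit.py <<'E'
# fit ruler tilt in grip from wrist image: intensity not needed; measure grey (low saturation) width of ruler per row
from tilt import *
import sys
c=vision.camera('wrist');im=c['color'];cv2.imwrite('pics/%s.png'%sys.argv[1],im)
hsv=cv2.cvtColor(im,cv2.COLOR_BGR2HSV)
for v in(97,105,115,130,150,170,185,200,215):
    m=np.where(hsv[v,270:370,1]<60)[0]+270
    print(v,m.min() if len(m) else None,m.max() if len(m) else None,len(m))
E
python3 fit.py w3
```

```text
97 292 349 58
105 293 348 56
115 293 348 56
130 293 348 56
150 294 347 54
170 295 347 53
185 295 346 52
200 295 346 52
215 296 346 51
```

Request:
{"name": "arm_command", "arguments": {"rows": [-0.7, -0.3, 0, 0.6, 0, -0.7, -0.7, 0, 1.3, 0, -0.7, -0.8, 0, 1.9, 0, -0.71, -0.8, 0, 2, 0, -0.72, -0.8, 0, 2, 0, -0.726, -0.8, 0, 2, 0, -0.724, -0.8, 0, 2, 0, -0.722, -0.8, 0, 2, 0, -0.722, -0.8, 0, 2, 0]}}

```text
time_s: 9.4
ee_pos: [613.2, -1.4, 23.5]
tool_rot: [0.0, 0.12, 0.993, 0.0]
wrist_force: [0.8, -0.5, -0.3]
finger_gap: 11.9
grip_force: 3.4
```

Request:
{"name": "arm_command", "arguments": {"rows": [-0.7215, 0, 0, -0.3, 0, -0.7215, 0, 0, -0.8, 0, -0.7215, 0, 0, -1.3, 0, -0.7215, 0, 0, -1.8, 0, -0.7215, 0, 0, -2.3, 0, -0.7215, 0, 0, -2.5, 0, -0.7215, 0, 0, -2.5, 0]}}

```text
time_s: 10.1
ee_pos: [613.5, -1.4, 48.8]
tool_rot: [0.0, 0.12, 0.993, 0.0]
wrist_force: [0.1, -0.4, -1.0]
finger_gap: 11.9
grip_force: 2.8
```

```bash
python3 fit.py w4
```

```text
97 291 350 60
105 291 350 60
115 291 350 60
130 291 350 60
150 292 350 59
170 292 349 58
185 292 349 58
200 292 349 58
215 293 349 57
```

Run:
```python
from tilt import *
for v,a,b in((100,291,350.6),(150,291.7,350.4),(200,292.2,349.8),(215,293,349.8)): print(pt(a-.5,b+.5,v,32).round(1))
```

```text
[538.8  17.   25.5]
[563.7  11.1  31.3]
[589.4   4.8  36.7]
[597.8   2.9  37.1]
```

View pics/w4.png

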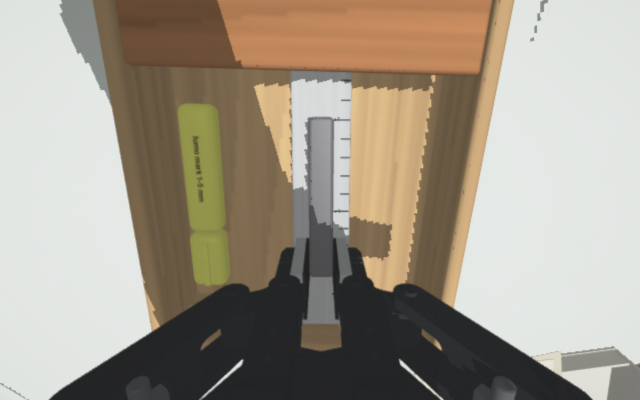

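The tail has stayed low while the front rises, a slope of about 0.15–0.2. I'll lift further, then measure and tighten.

Request:
{"name": "arm_command", "arguments": {"rows": [-0.7215, 0, 0, -0.4, 0, -0.7215, 0, 0, -0.9, 0, -0.7215, 0, 0, -1.4, 0, -0.7215, 0, 0, -1.9, 0, -0.7215, 0, 0, -2.3, 0, -0.7215, 0, 0, -2.4, 0, -0.7215, 0, 0, -2.4, 0]}}

```text
time_s: 10.85
ee_pos: [613.3, -1.4, 72.6]
tool_rot: [0.0, 0.12, 0.993, 0.0]
wrist_force: [-0.2, -0.1, -0.6]
finger_gap: 11.8
grip_force: 2.8
```

```bash
python3 fit.py w5
```

```text
97 293 349 57
105 293 349 57
115 293 349 57
130 293 348 56
150 293 348 56
170 293 348 56
185 293 348 56
200 293 348 56
215 293 349 57
```

Run:
```python
from tilt import *
for v,a,b in((101,293,349),(150,293,348.3),(200,293,348.3),(215,293,348.6)): print(pt(a-.4,b+.4,v,32).round(1))
b=grab('scene','s5.png');w=cv2.imread('pics/w5.png')
o=np.zeros((400,800,3),np.uint8);o[:,:400]=cv2.resize(w[50:350,170:470],(400,400));o[:,400:]=cv2.resize(b['color'][150:230,265:345],(400,400),interpolation=cv2.INTER_CUBIC);cv2.imwrite('pics/c5.png',o)
```

```text
[539.4  16.9  38.4]
[565.2  10.4  44.8]
[591.6   4.   53.6]
[599.2   2.2  57.1]
```

View pics/c5.png

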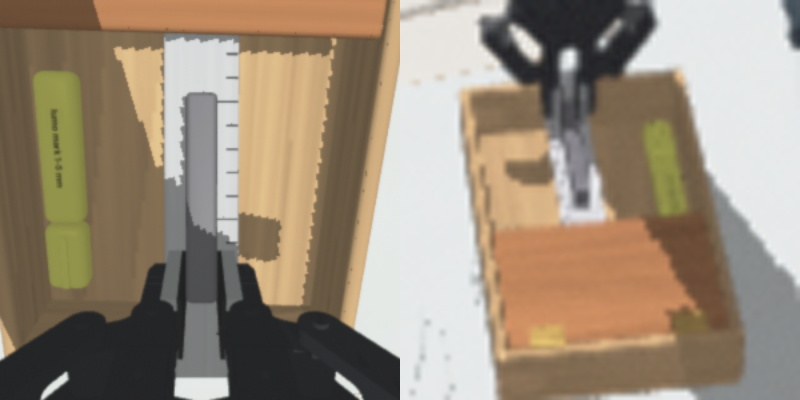

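```bash
python3 - <<'E'
from h import *
a=load('top')
for n,u in(('paper near',(395,168)),('paper near R',(443,163)),('stand bottom',(250,150)),('stand top',(250,130))):
    for z in(0,50,100): print(n,z,back(a,np.array(u)*.8,z).round(0))
E
python3 t.py 700 0 120 -0.238
```

```text
paper near 0 [752.  12.   0.]
paper near 50 [732.  10.  50.]
paper near 100 [713.   8. 100.]
paper near R 0 [ 765. -112.    0.]
paper near R 50 [ 745. -108.   50.]
paper near R 100 [ 725. -105.  100.]
stand bottom 0 [802. 389.   0.]
stand bottom 50 [781. 372.  50.]
stand bottom 100 [760. 354. 100.]
stand top 0 [858. 392.   0.]
stand top 50 [834. 375.  50.]
stand top 100 [811. 357. 100.]
pos [613.   -1.3  72.2] cm [-8.42  2.2  -4.78] z [-0. -0. -1.]
twist -0.0017168623096528446
t 10.95 F [ 0.3  0.  -0.3] gap 11.520100505700265 grip 2.774575352668762
```

Request:
{"name": "arm_command", "arguments": {"rows": [-0.74, 0, 0, 0, 0, -0.8, 0, 0, 0, 0, -1, 0, 0, 0, 0, -1, 0, 0, -0.2, 0, -1, 0, 0, -0.4, 0, -1, 0, 0, -0.4, 0], "force": 60}}

```text
time_s: 11.55
ee_pos: [613.4, -1.4, 76.7]
tool_rot: [0.0, 0.12, 0.993, 0.0]
wrist_force: [0.0, 0.3, -0.4]
finger_gap: 10.1
grip_force: 58.5
```

```bash
python3 fit.py w6
```

```text
97 293 348 56
105 293 348 56
115 293 348 56
130 293 348 56
150 293 348 56
170 293 348 56
185 293 348 56
200 293 348 56
215 293 348 56
```

The grip is at 58 N and the tilt is unchanged. I'll draw it out along the slope.

Request:
{"name": "arm_command", "arguments": {"rows": [-1, -0.6, 0, -0.2, 0, -1, -1.6, 0, -0.5, 0, -1, -2.8, 0, -0.85, 0, -1, -4.2, 0, -1.3, 0, -1, -5.6, 0, -1.7, 0, -1, -7, 0, -2.15, 0, -1, -8.2, 0, -2.5, 0, -1, -9.2, 0, -2.8, 0, -1, -9.6, 0, -2.95, 0, -1, -9.6, 0, -2.95, 0]}}

```text
time_s: 12.6
ee_pos: [707.2, -24.6, 106.0]
tool_rot: [0.0, 0.12, 0.993, -0.0]
wrist_force: [-0.1, 0.1, -1.2]
finger_gap: 9.6
grip_force: 58.6
```

```bash
python3 fit.py w7; python3 t.py 700 0 200
python3 - <<'E'
from h import *
b=grab('scene','s7.png');w=cv2.imread('pics/w7.png')
o=np.zeros((400,800,3),np.uint8);o[:,:400]=cv2.resize(w[0:300,170:470],(400,400));o[:,400:]=cv2.resize(b['color'][120:240,250:370],(400,400),interpolation=cv2.INTER_CUBIC);cv2.imwrite('pics/c7.png',o)
E
```

```text
97 293 349 57
105 293 348 56
115 293 348 56
130 293 348 56
150 293 348 56
170 293 348 56
185 270 369 100
200 270 369 100
215 270 369 100
pos [706.5 -24.3 105.7] cm [ 1.21  2.21 -9.43] z [-0. -0. -1.]
t 12.65 F [-0.5 -0.2 -0.6] gap 10.261377232534693 grip 58.55590224266052
```

View pics/c7.png

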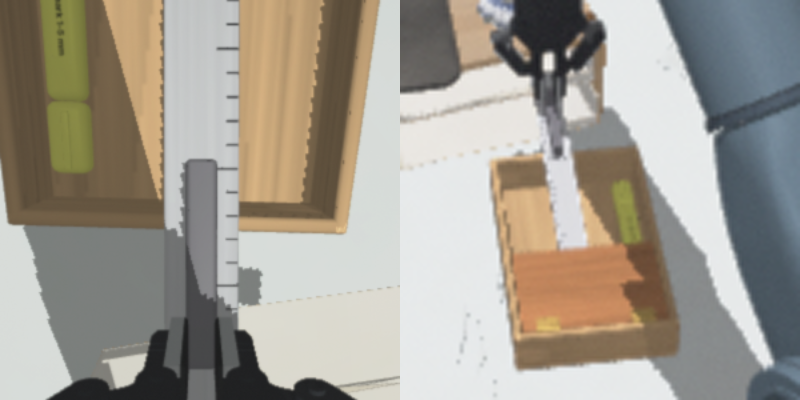

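The ruler rests over the far wall with the flap flat. The tail is just at the flap's edge, around crop pixel (572,248). I'll go about 20 mm further, then look.

Request:
{"name": "arm_command", "arguments": {"rows": [-1, -0.6, 0, -0.15, 0, -1, -1.4, 0, -0.4, 0, -1, -2, 0, -0.55, 0, -1, -2, 0, -0.55, 0]}}

```text
time_s: 13.1
ee_pos: [725.3, -29.4, 110.9]
tool_rot: [-0.001, 0.12, 0.993, -0.0]
wrist_force: [-2.9, -0.7, -1.3]
finger_gap: 9.7
grip_force: 58.6
```

Run:
```python
from h import *
b=grab('scene','s8.png')
o=cv2.resize(b['color'][130:240,250:360],(550,550),interpolation=cv2.INTER_CUBIC);cv2.imwrite('pics/c8.png',o)
```

```text
(no output)
```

View pics/c8.png

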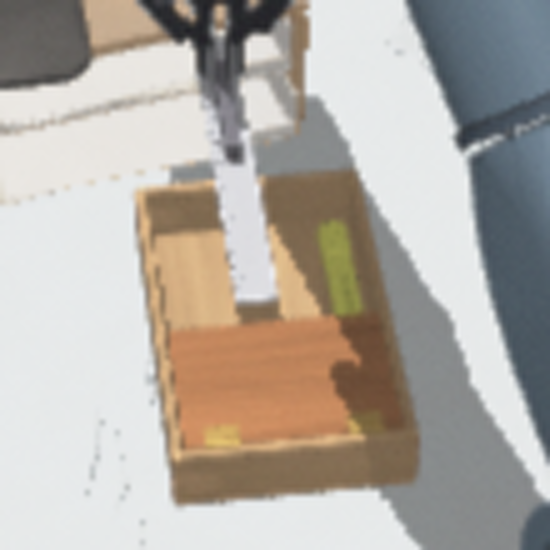

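The tail at (256,298) is well clear of the flap edge at row 318. I'll lift straight up, then go back over the box.

Request:
{"name": "arm_command", "arguments": {"rows": [-1, 0.2, 0, -0.3, 0, -1, 0.3, 0, -1, 0, -1, 0.3, 0, -2, 0, -1, 0.3, 0, -3.5, 0, -1, 0.3, 0, -5, 0, -1, 0.8, 0, -7, 0, -1, 2.5, 0, -9, 0, -1, 4.5, 0, -10.5, 0, -1, 6.5, 0, -11.5, 0, -1, 8.5, 0, -12, 0]}}

```text
time_s: 14.15
ee_pos: [643.1, -8.6, 234.3]
tool_rot: [0.002, 0.12, 0.993, 0.0]
wrist_force: [0.6, -0.6, -0.6]
finger_gap: 10.1
grip_force: 58.7
```

Request:
{"name": "arm_command", "arguments": {"rows": [-1, 1, 0, 0, 0, -1, 2, 0, 0, 0, -1, 2.6, 0, 0, 0, -1, 3, 0, 0, 0, -1, 3, 0, 0, 0, -1, 3, 0, 0, 0, -1, 3, 0, 0, 0, -1, 3, 0, 0, 0]}}

```text
time_s: 14.95
ee_pos: [614.3, -1.8, 231.2]
tool_rot: [0.0, 0.12, 0.993, -0.0]
wrist_force: [-0.5, -0.2, -0.1]
finger_gap: 10.1
grip_force: 58.7
```

Run:
```python
from h import *
s=sensors.state();print(s['wrist_force'],s['qd'])
b=grab('scene','s9.png');c=vision.camera('wrist');cv2.imwrite('pics/w9.png',c['color'])
o=np.zeros((450,800,3),np.uint8);o[:400,:400]=cv2.resize(c['color'],(400,250))[0:250].repeat(1,0) if 0 else cv2.resize(c['color'][:,120:520],(400,400));o[:400,400:]=cv2.resize(b['color'][80:250,220:390],(400,400),interpolation=cv2.INTER_CUBIC);cv2.imwrite('pics/c9.png',o)
```

```text
[-0.47804338 -0.19376195 -0.09766414] [-0.0017175  -0.00509567 -0.00071929  0.00228582 -0.00038876  0.00107674
  0.00068527]
```

View pics/c9.png

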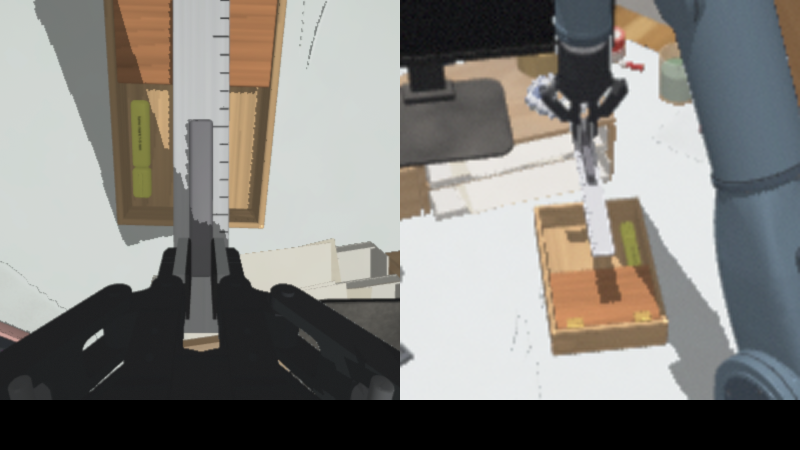

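The ruler is held about 10 cm above the rim, the flap is shut, and the marker is still in the box at (140,150). I'm handing the job in.

```bash
python3 -c "
from bench import robot
print(robot.close_job())"
```

```text
the job is handed in; nothing more can be done
None
```

I pressed the flap flush, drew the ruler out front end first over the far wall, and handed the job in at about 15 s; the gripper still holds it still over the box, its lowest point (the tail) an estimated 10 cm above the rim, with the flap shut and the marker still in the box. One slip on the way: while I eased the grip to tilt the ruler, it dropped about 2 cm back onto the box floor and I gripped it again.

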